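# Dock the pill organiser in the low corner of the sloping tray

### The job

Lay the closed white pill organiser lengthwise near the top of the propped wooden tray and let go there, so that it slides down by itself along the fence until the steel spring clip stops it. Once it rests there, press it gently down the slope, past the clip, until it is fully home against the brass end stop and flush along the fence, without ramming the stop or bearing hard on the tray. Leave the other things on the table where they are.

Things in the scene. Friction and masses are not known exactly. Their poses are not given: they have to be found in the camera images.
- organiser_mid (a point): Centre (half-way up) of the closed white plastic weekly pill organiser: a box 126 long (its x) x 36 wide (its y) x 25 mm high (its z), seven lids on top, both ends alike; 0.08 to 0.17 kg. It starts lying flat on the table.
- deck: Sloping deck of a wooden tray propped and fixed on the table. Origin on its top surface; x points straight up the slope (28 degrees), z out of the deck, y across to the higher side (12 degrees): loose things slide down (-x) and sideways (-y). Surface x -130 to 190, y -75 to 75 mm, waxed and fairly slippery. Rims 8 mm high at y 69 to 75 and x 184 to 190.
- fence_end (a point): Upper end of the fence on the deck's low (-y) side: deck x 75, y -65, z 14 mm (its top, inner edge); deck axes. The fence, 10 mm thick, 14 mm high, runs from here down to x -130. Above x 75 the low side is open, with room for fingers. The organiser lying flush along the fence has its centre at deck y -47, z 12.5 mm.
- stop_zone (a point): Middle of the range, at deck x -96, y -47, z 12.5 mm, in which the upper face of the brass end stop may lie: deck x -118 to -74 mm. Where it is clamped differs every time and is NOT reported: find it by feel, slowly (about 10 mm/s). Rigid bar 12 mm thick, y -58 to -36, top at z 23.5 mm. Some 12 N of push is plenty; over 24 N against it is ramming.
- clip_tip (a point): Bend of the steel spring clip: deck x -60, y -34, z 10 mm at rest. Strip 16 mm high, flat from x -82 to here, then flaring 25 degrees from the fence up to x -40. It springs sideways (+y) with 4 to 6 N. Its gap to the fence is 31 mm, so the sliding organiser stops on the flare, centre at x 4 to 15; pushing it on takes some 4 to 9 N, less once its end is past x -60; the clip then holds it.
- jar: Empty amber glass jar with black screw lid, 64 mm across, 85 mm high, upright; origin under its centre. Leave alone.
- cup: Matte grey ceramic cup, 76 mm across, 85 mm high, upright; origin under its centre. Leave alone.
- remote: Black remote control, 160 (x) x 45 x 18 mm, lying flat; origin under its centre. Leave alone.
- glasses_case: Blue glasses case, 160 (x) x 62 x 42 mm, lying flat; origin under its centre. Leave alone.
- candle: Candle in a low green glass, 60 mm across, 37 mm high; origin under its centre. Leave alone.
- coasters: Stack of round cork coasters, 92 mm across, 20 mm high; origin under its centre. Leave alone.
Not all that is in view belongs to the job. Several things look just like the part that bears organiser_mid: the one meant starts farthest to the robot's left.

How it is judged:
By the outcome, as a careful person would: the job done as asked, in the order asked, and still so for the second after the job is handed in, with the robot touching nothing.
It also fails if it takes over 64 s, if anything falls off the work surface, if the arm or the gripper's body presses on something with over 40 N, if the wrist force passes 120 N, or if a joint passes its speed limit or range.

### The arm

A 6-joint arm with a two-finger parallel gripper is mounted at the origin on the work surface. World frame = base frame: x ahead of the robot, y to its left, z up, the work surface at z = 0. Lengths are in m, angles in rad, forces in N, time in s.
With the tool pointing down it reaches from about 0.3 to 0.825 m from the base axis. Payload 5.4 kg.
Tool frame: the origin (TCP) lies at the very end of the fingers, on their centre line; the grasp point (between the pads) lies 19 mm behind it; z points along the fingers, y is the line along which they close (so a half turn about z gives the same grasp; the last joint's range is limited). The gripper opens to 92 mm and grips with 3 to 60 N. Pads are 20 mm wide; open, the fingers measure 128 mm over their backs; the gripper's body (75 mm by 189 mm) begins 69 mm behind the grasp point.
Start: joints at [-1.403, 0.158, 1.597, -0, 1.386, -0.21], TCP at [0.212, -0.534, 0.215] pointing down, gripper open.
Joint ranges: [-2.91, 2.91], [-0.94, 2.29], [0.18, 2.7], [-1.29, 4.43], [0.17, 2.64], [-3, 3]. Speed limits (rad/s): [2.57, 2.57, 3.14, 3.14, 3.14, 3.14].

### API

Orientations are given as [roll, pitch, yaw] about the fixed x, y, z axes, in that order (R = Rz(yaw) Ry(pitch) Rx(roll)).
In Python, from workcell import * gives the robot as it stands.
- The arm moves only by the tool drive_tool, never from a script. Its arguments are lists of equal length, an entry for each row: "claw": the opening, from 0 (shut) to 1 (fully open); "slide": the shift along the tool's x, y, z in mm, a list of three; "twist": the turn, a rotation vector about the tool's x, y, z in rad, a list of three. In form: {"claw": [claw, ...], "slide": [[dx, dy, dz], ...], "twist": [[ax, ay, az], ...]}. A call has 1 to 20 rows; each row is the pose to reach, as a shift and turn from the pose commanded when the call began, along the tool's axes at that moment; what a row does not reach only later rows make up. A row lasts 1/12 s, in which the tool goes at most 41.7 mm and 7.16 degrees, less where a joint would pass 70% of its speed; a pose out of reach is approached as far as the arm can. A call with a gripper value outside its range is refused whole. The fingers move at their own pace and stop on an object; the grip force is fixed at half the most. Time passes only in rows, so rows that repeat a pose let the fingers close. It gives the time, the measured TCP pose, the force, the opening and the grip force at its end, in the units of the state.
- read_state(): the state, without advancing time (a new reading comes with each control period).
- capture(name): name is "scene" or "top" or "wrist"; returns a dict with "img" (480x640x3 uint8, blue, green, red), "K" (3x3 intrinsics, pixels), "view" (4x4, takes a point from world to camera coordinates); the wrist camera has in their place "tool_from_camera" (4x4, takes a point from camera to tool coordinates, whose origin is the TCP and whose axes are the flange's). Camera axes: x right, y down, z forward; pixel columns grow to the right and rows downward; lengths in m; the calibration is good to about 2 mm. A picture is of the moment at which its call begins: read the wrist's pose just before it. There is no depth.
- hand_in(): hands the job in; it is judged then, once.
Trained networks look in the newest picture that a camera, given by its name, has taken for a name from the list of things; names that differ only in an ending like _2 or _b are one class to them, and where a whole thing is asked for, a point or a joint stands for the part that bears it (a point fixed in the world has none). Each returns a list of dicts, best first, with "conf" (0 to 1); they miss things now and then, are a little off and sometimes report something else, mostly with a low value. They report only what shows in the picture. A call takes as long as a camera call. They do not tell look-alikes from the thing itself.
- look_for(camera, name): "centre" ([column, row] in pixels, amid what is visible of it).
- place_of(camera, name): "centre" ([column, row] in pixels: a listed point, or the origin of a listed thing).
The state is a dict: "t": time; "q": joint angles; "joint_vel": joint speeds; "joint_torque": joint torques, N m; "ee_pos": TCP position; "tool_rot": TCP orientation; "force": force on the tool from outside, world axes, zero at the start; "torque": the same for the moment, N m; "grip_width": opening from 0.0 (shut) to 1.0 (fully open); "grasp_force": force on a finger pad.
Only numpy, scipy, OpenCV 4.12 (cv2) and the standard library are available. Lean on these libraries where they do the work, as an engineer would, in place of code of your own. Each camera call takes 0.05 s, during which the arm holds its last target. There are 200 camera calls.

## Working session

There is one attempt and no reset: what is moved stays moved. The work goes in short steps, Python scripts to look and compute and a tool call to move; the robot and the scene stay as the last step left them, time stands still between calls to the robot, and variables do not carry over. Pictures are saved under pics/ and viewed, at most 10 in all, crops included, and the job is handed in when it is done.

Besides the shell and the picture viewer there is one more tool, called in YAML: its name, and indented under it one key for each argument. drive_tool: Moves the arm, as the interface text tells. Its arguments: {"type":"object","properties":{"claw":{"type":"array"},"slide":{"type":"array"},"twist":{"type":"array"}},"required":["claw","slide","twist"]}

```bash
mkdir -p pics; python3 - <<'E'
from workcell import *
import cv2
s=read_state();print(s['t'],s['ee_pos'],s['tool_rot'],s['grip_width'])
for c in ['scene','top']:
    d=capture(c);cv2.imwrite(f'pics/{c}0.png',d['img']);print(d['K'].tolist() if hasattr(d['K'],'tolist') else d['K'],d['view'])
    for n in ['organiser_mid','deck','fence_end','stop_zone','clip_tip']:
        print(c,n,[(x['centre'],round(x['conf'],2)) for x in place_of(c,n)])
    for n in ['jar','cup','remote','glasses_case','candle','coasters']:
        print(c,n,[([round(v) for v in x['centre']],round(x['conf'],2)) for x in look_for(c,n)][:2])
E
```

```text
0.0 [ 0.21197092 -0.53385416  0.21363031] [-3.13978587e+00 -3.45864710e-04  3.77816128e-01] 0.9995752025705303
[[521.8831158051973, 0.0, 321.83401548185884], [0.0, 521.8831158051973, 236.04198319177797], [0.0, 0.0, 1.0]] [[ 0.77158886  0.63606767 -0.00827889 -0.4465337 ]
 [ 0.5274606  -0.6470084  -0.55060462 -0.18694649]
 [-0.35557831  0.4204736  -0.83472511  1.88337503]
 [ 0.          0.          0.          1.        ]]
scene organiser_mid [([359.3, 246.5], 0.91), ([179.8, 341.3], 0.75), ([308.6, 209.0], 0.61), ([255.1, 238.7], 0.61)]
scene deck [([282.8, 273.5], 0.6)]
scene fence_end [([314.9, 266.3], 0.73)]
scene stop_zone [([274.4, 305.4], 0.81)]
scene clip_tip [([280.0, 294.7], 0.94)]
scene jar [([386, 284], 0.55), ([411, 231], 0.16)]
scene cup [([356, 306], 0.9)]
scene remote [([410, 232], 0.64)]
scene glasses_case []
scene candle [([310, 364], 0.86)]
scene coasters [([406, 165], 0.73)]
[[621.3287827450727, 0.0, 322.4215672743835], [0.0, 621.3287827450727, 240.5006916809591], [0.0, 0.0, 1.0]] [[-0.02637328 -0.99957167 -0.01268594  0.06407131]
 [-0.995039    0.02746722 -0.0956187   0.54879131]
 [ 0.09592619  0.01010123 -0.9953372   1.86710941]
 [ 0.          0.          0.          1.        ]]
top organiser_mid [([251.9, 259.6], 0.9), ([290.0, 226.0], 0.71), ([290.0, 294.3], 0.61), ([362.3, 311.5], 0.58)]
top deck [([380.7, 246.2], 0.84)]
top fence_end [([358.7, 220.6], 0.71)]
top stop_zone [([406.7, 234.2], 0.59), ([313.4, 173.7], 0.42)]
top clip_tip [([397.1, 235.3], 0.93), ([420.6, 180.5], 0.51)]
top jar [([313, 175], 0.79)]
top cup [([355, 173], 0.56)]
top remote [([241, 195], 0.95), ([367, 246], 0.65)]
top glasses_case [([486, 288], 0.75)]
top candle [([422, 181], 0.64)]
top coasters [([167, 251], 0.76)]
```

```bash
python3 - <<'E'
import cv2
a=cv2.imread('pics/top0.png')[130:370,130:530];cv2.imwrite('pics/t0c.png',cv2.resize(a,(800,480),interpolation=cv2.INTER_CUBIC))
a=cv2.imread('pics/scene0.png')[140:400,130:470];cv2.imwrite('pics/s0c.png',cv2.resize(a,(784,600),interpolation=cv2.INTER_CUBIC))
E
```

```text
(no output)
```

View pics/t0c.png

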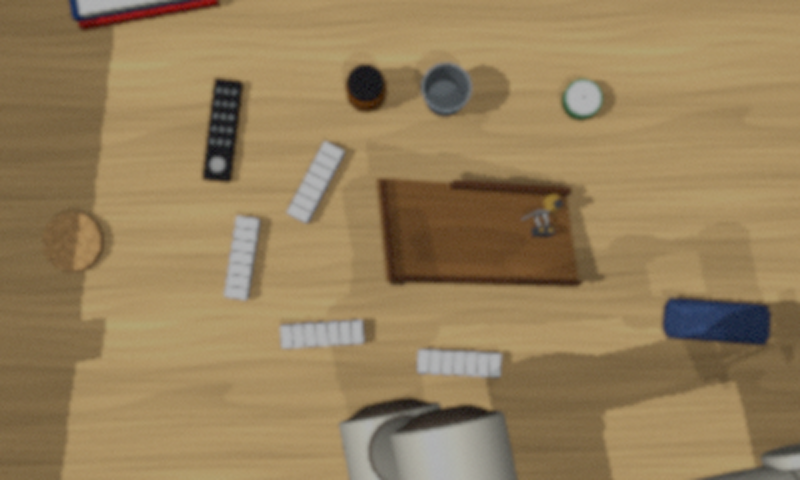

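View pics/s0c.png

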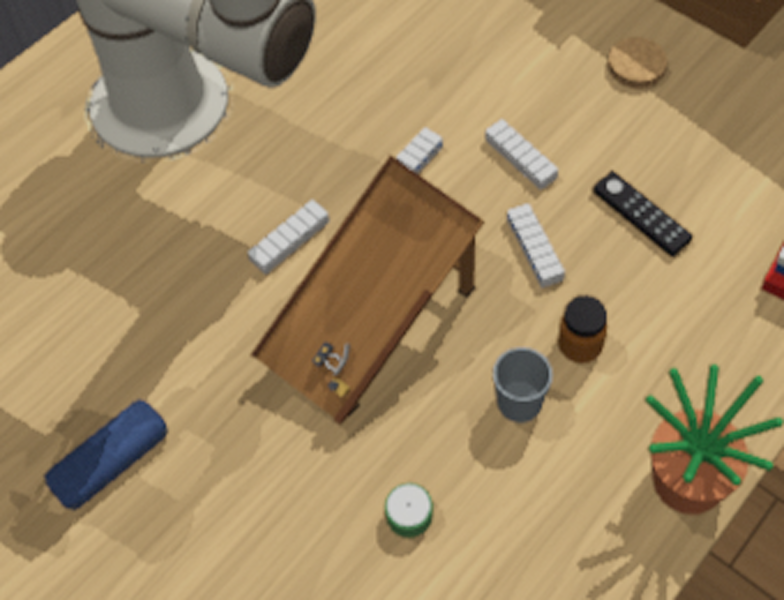

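The top view shows four white organisers. The one farthest left is at about (251,259) in the full image. The tray's upper end is on the left at about (323,245). Its fence is on the far side, and the brass stop is at about (406,232). Next I'll fit the tray pose from both cameras.

```bash
cat >h.py <<'E'
import numpy as np,cv2
from scipy.spatial.transform import Rotation as R
from scipy.optimize import least_squares
V={'scene':(np.array([[521.883,0,321.834],[0,521.883,236.042],[0,0,1]]),np.array([[ 0.77158886,0.63606767,-0.00827889,-0.4465337],[0.5274606,-0.6470084,-0.55060462,-0.18694649],[-0.35557831,0.4204736,-0.83472511,1.88337503]])),
'top':(np.array([[621.3288,0,322.4216],[0,621.3288,240.5007],[0,0,1]]),np.array([[-0.02637328,-0.99957167,-0.01268594,0.06407131],[-0.995039,0.02746722,-0.0956187,0.54879131],[0.09592619,0.01010123,-0.9953372,1.86710941]]))}
def proj(c,P):
    K,M=V[c];p=(K@(M[:,:3]@np.atleast_2d(P).T+M[:,3:])).T;return p[:,:2]/p[:,2:]
def onz(c,uv,z):
    K,M=V[c];d=M[:,:3].T@np.linalg.solve(K,[*uv,1]);o=-M[:,:3].T@M[:,3];return o+d*(z-o[2])/d[2]
def rot(psi,m):
    if m==0:return R.from_euler('ZYX',[psi,-np.radians(28),np.radians(12)]).as_matrix()
    x=R.from_euler('ZY',[psi,-np.radians(28)]).as_matrix()
    a=np.arcsin(np.sin(np.radians(12))/np.cos(np.radians(28)));return x@R.from_euler('x',a).as_matrix()
E
python3 - <<'E'
from h import *
pts=[[0,0,0],[75,-65,14],[-96,-47,12.5],[-60,-34,10]]
obs={'top':[[380.7,246.2],[358.7,220.6],[406.7,234.2],[397.1,235.3]],'scene':[[282.8,273.5],[314.9,266.3],[274.4,305.4],[280,294.7]]}
cor=[[190,-75,8],[190,75,8],[-130,75,8],[-130,-75,14]]
ct=np.array([[380,180],[391,283],[580,283],[571,187]])/2+[130,130]
cs=np.array([[483,223],[392,157],[253,353],[342,421]])/2.306+[130,140]
P=np.array(pts+cor)/1000
O={'top':np.vstack([obs['top'],ct]),'scene':np.vstack([obs['scene'],cs])}
for m in (0,1):
    f=lambda x:np.concatenate([(proj(c,P@rot(x[3],m).T+x[:3])-O[c]).ravel() for c in O])
    r=least_squares(f,[.55,-.1,.1,1.57],loss='soft_l1');print(m,r.x,r.cost);print(f(r.x).reshape(2,-1,2).round(1).tolist())
for uv in [(251.9,259.6),(290,226),(290,294.3),(362.3,311.5)]:
    p=onz('top',uv,.0125);print(p,proj('scene',p))
a=onz('top',(130+247/2,130+216/2),.025);b=onz('top',(130+237/2,130+298/2),.025);print(a,b)
for n,uv in dict(jar=(313,175),cup=(355,173),rem=(241,195),candle=(422,181)).items():print(n,onz('top',uv,.04))
E
```

```text
0 [ 0.52263474 -0.11649006  0.09498837  1.53117791] 19.959692508431772
[[[-1.8, -0.1], [-1.7, 1.2], [-0.2, -2.6], [-0.6, -0.0], [0.3, -3.7], [-0.7, -3.5], [-0.1, 0.2], [-0.6, -0.1]], [[-0.3, -0.3], [-1.5, -0.6], [0.8, 3.3], [-1.0, 1.5], [-0.3, -0.4], [-0.8, -0.8], [-2.2, 0.2], [-2.6, 1.1]]]
1 [ 0.52260446 -0.11666415  0.0955997   1.52772596] 20.381341699119417
[[[-1.7, -0.1], [-1.9, 1.2], [-0.4, -2.5], [-0.7, 0.0], [0.1, -3.8], [-0.4, -4.0], [0.3, 0.1], [-0.9, 0.1]], [[-0.3, -0.3], [-1.3, -0.5], [0.8, 3.2], [-1.0, 1.5], [-0.1, -0.3], [-0.8, -0.9], [-2.5, 0.1], [-2.5, 1.0]]]
[0.49884242 0.26711567 0.0125    ] [[353.05893586 206.15427832]]
[0.59929626 0.14802709 0.0125    ] [[355.14811065 244.07330843]]
[0.38975692 0.15250876 0.0125    ] [[307.64441112 210.81891662]]
[ 0.33193701 -0.0659078   0.0125    ] [[251.60089473 243.26277966]]
[0.56397296 0.25963455 0.025     ] [0.4392495  0.27680984 0.025     ]
jar [0.75099233 0.07260078 0.04      ]
cup [ 0.75347601 -0.05590328  0.04      ]
rem [0.69540785 0.29393708 0.04      ]
candle [ 0.7228118  -0.25915779  0.04      ]
```

```bash
cat >>h.py <<'E'
def go(p,Rt):
    "slide/twist to reach TCP p (m), rotation Rt from the measured pose"
    from workcell import read_state
    s=read_state();R0=R.from_euler('xyz',s['tool_rot']).as_matrix()
    return (R0.T@(np.array(p)-s['ee_pos'])*1000).round(1),R.from_matrix(R0.T@Rt).as_rotvec().round(4)
def down(yaw):return R.from_euler('xyz',[np.pi,0,yaw]).as_matrix()
E
python3 - <<'E'
from h import *
print(go([.212,-.534,.32],down(.378)));print(go([.50,.267,.30],down(-.137)));print(go([.50,.267,.18],down(-.137)))
E
```

```text
(array([ 1.000e-01, -4.000e-01, -1.054e+02]), array([ 0.    ,  0.    , -0.0002]))
(array([ 563.2, -638.7,  -85.4]), array([0.    , 0.    , 0.5148]))
(array([ 563.2, -638.7,   34.6]), array([0.    , 0.    , 0.5148]))
```

drive_tool:
  claw: [1, 1, 1, 1, 1, 1, 1, 1, 1, 1, 1, 1, 1, 1, 1, 1, 1]
  slide:
    - [0, 0, -41]
    - [20, -15, -80]
    - [446, -343, -186]
    - [446, -343, -186]
    - [446, -343, -186]
    - [446, -343, -186]
    - [446, -343, -186]
    - [446, -343, -186]
    - [446, -343, -186]
    - [446, -343, -186]
    - [446, -343, -186]
    - [446, -343, -186]
    - [446, -343, -186]
    - [446, -343, -186]
    - [446, -343, -186]
    - [446, -343, -186]
    - [446, -343, -186]
  twist:
    - [0, 0, 0]
    - [0, 0, 0]
    - [0, 0, 0.1]
    - [0, 0, 0.2]
    - [0, 0, 0.3]
    - [0, 0, 0.4]
    - [0, 0, 0.515]
    - [0, 0, 0.515]
    - [0, 0, 0.515]
    - [0, 0, 0.515]
    - [0, 0, 0.515]
    - [0, 0, 0.515]
    - [0, 0, 0.515]
    - [0, 0, 0.515]
    - [0, 0, 0.515]
    - [0, 0, 0.515]
    - [0, 0, 0.515]

```text
t: 2.62
ee_pos: [0.5011, -0.049, 0.4012]
tool_rot: [-3.142, -0.001, -0.133]
force: [0.1, -1.1, 0.2]
grip_width: 0.999
grasp_force: 0.0
```

```bash
python3 - <<'E'
from h import *
from workcell import *
import pickle
s=read_state();d=capture('wrist');print(s['t'],s['ee_pos'],s['tool_rot'],s['force'],s['q'])
pickle.dump((s,d),open('w1.pkl','wb'));cv2.imwrite('pics/w1.png',d['img']);print(d['K'],d['tool_from_camera'])
for n in ['deck','fence_end','stop_zone','clip_tip','organiser_mid']:
    print(n,[(x['centre'],round(x['conf'],2)) for x in place_of('wrist',n)])
print(go([.50,.267,.18],down(-.137)))
E
```

```text
2.6167 [ 0.50108065 -0.04898626  0.40121824] [-3.14153776e+00 -1.14972083e-03 -1.32574966e-01] [ 0.09340601 -1.05726242  0.23844179] [-3.38099580e-01 -8.07120627e-02  1.48139285e+00  2.92544252e-04
  1.73979754e+00  1.36532105e+00]
[[422.89199664   0.         320.19212696]
 [  0.         422.89199664 237.3863606 ]
 [  0.           0.           1.        ]] [[ 1.19772221e-03 -9.61526293e-01 -2.74710308e-01  7.84342530e-02]
 [ 9.99998580e-01  1.47735475e-03 -8.11017704e-04 -9.32814412e-04]
 [ 1.18565942e-03 -2.74708946e-01  9.61526697e-01 -1.70481768e-01]
 [ 0.00000000e+00  0.00000000e+00  0.00000000e+00  1.00000000e+00]]
deck [([380.0, 159.4], 0.94), ([618.6, 218.6], 0.41)]
fence_end [([313.8, 104.7], 0.64)]
stop_zone [([448.6, 104.8], 0.65)]
clip_tip [([424.1, 121.3], 0.56)]
organiser_mid [([190.6, 277.9], 0.93), ([86.2, 206.2], 0.89), ([339.1, 294.1], 0.83), ([151.6, 107.9], 0.78)]
(array([ -43.8, -316.5,  220.2]), array([ 0.0001,  0.0007, -0.0027]))
```

View pics/w1.png

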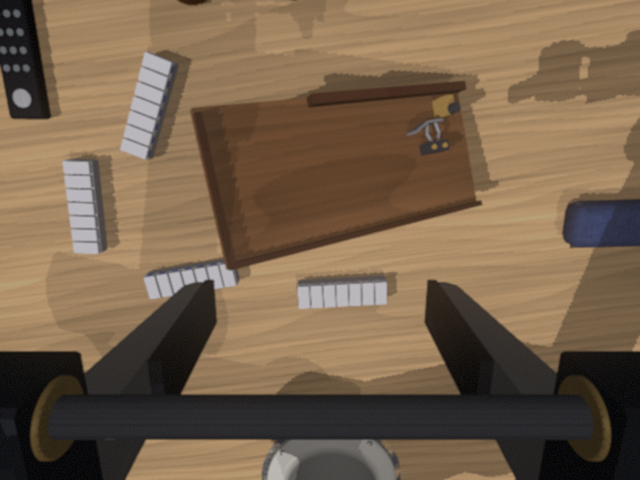

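The wrist view shows the tray clearly, with corners at about (192,109), (230,268), (480,203) and (464,82). The fence end is near (309,98), the brass stop at (443,106), the clip at (430,130), and the target organiser at (85,206). I'll refit using all three views.

```bash
cat >>h.py <<'E'
def addwrist(name,s,d):
    R0=R.from_euler('xyz',s['tool_rot']).as_matrix();T=np.eye(4);T[:3,:3]=R0;T[:3,3]=s['ee_pos']
    V[name]=(d['K'],np.linalg.inv(T@d['tool_from_camera'])[:3])
E
python3 - <<'E'
from h import *
import pickle
addwrist('w',*pickle.load(open('w1.pkl','rb')))
P=np.array([[0,0,0],[75,-65,14],[-96,-47,12.5],[-60,-34,10],[190,-75,8],[190,75,8],[-130,75,8],[-130,-75,14]])/1000
ct=np.array([[380,180],[391,283],[580,283],[571,187]])/2+[130,130]
cs=np.array([[483,223],[392,157],[253,353],[342,421]])/2.306+[130,140]
O={'top':np.vstack([[[380.7,246.2],[358.7,220.6],[406.7,234.2],[397.1,235.3]],ct]),'scene':np.vstack([[[282.8,273.5],[314.9,266.3],[274.4,305.4],[280,294.7]],cs]),
'w':np.array([[380,159.4],[310,102],[448.6,104.8],[424.1,121.3],[192,109],[230,269],[481,203],[464,82]])}
for m in (0,1):
    f=lambda x:np.concatenate([(proj(c,P@rot(x[3],m).T+x[:3])-O[c]).ravel()*(2 if c=='w' else 1) for c in O])
    r=least_squares(f,[.55,-.1,.1,1.57],loss='soft_l1');print(m,r.x,r.cost);print(f(r.x).reshape(3,-1,2)[2].round(1).tolist())
for e in [(85,206),(80,160),(89,252)]:print(onz('w',e,.022))
print(onz('w',(86.2,206.2),.0125))
E
```

```text
0 [ 0.52537491 -0.11727663  0.09905813  1.54787367] 53.97675689588361
[[-0.2, 0.5], [6.1, 1.2], [-5.8, 2.5], [-3.5, -0.7], [0.6, -9.4], [-0.1, 0.5], [0.8, 1.7], [-0.2, -4.9]]
1 [ 0.5252695  -0.11753219  0.10017759  1.54371998] 57.930937977303216
[[0.6, 0.8], [5.4, 1.0], [-6.1, 3.2], [-3.5, -0.2], [0.0, -10.1], [0.1, -0.0], [4.0, 2.3], [-1.3, -3.5]]
[0.5073542  0.26596013 0.022     ]
[0.56669307 0.2553592  0.022     ]
[0.44448451 0.27857904 0.022     ]
[0.50564225 0.27003798 0.0125    ]
```

```bash
python3 - <<'E'
from h import *
import pickle
addwrist('w',*pickle.load(open('w1.pkl','rb')))
P=np.array([[0,0,0],[75,-65,14],[-96,-47,12.5],[-60,-34,10],[190,75,8],[-130,75,8],[-130,-75,14]])/1000
ct=np.array([[391,283],[580,283],[571,187]])/2+[130,130]
cs=np.array([[392,157],[253,353],[342,421]])/2.306+[130,140]
O={'top':np.vstack([[[380.7,246.2],[358.7,220.6],[406.7,234.2],[397.1,235.3]],ct]),'scene':np.vstack([[[282.8,273.5],[314.9,266.3],[274.4,305.4],[280,294.7]],cs]),
'w':np.array([[380,159.4],[310,103],[448.6,104.8],[424.1,121.3],[230,269],[481,203],[464,82]])}
for m in (0,1):
    f=lambda x:np.concatenate([(proj(c,P@rot(x[3],m).T+x[:3])-O[c]).ravel()*(2 if c=='w' else 1) for c in O])
    r=least_squares(f,[.55,-.1,.1,1.57],loss='soft_l1');print(m,r.x,r.cost);print(f(r.x).reshape(3,-1,2).round(1).tolist())
    x=r.x
    for xx in (-74,-118):print(xx,proj('w',np.array([[xx,-58,23.5],[xx,-36,23.5]])/1000@rot(x[3],m).T+x[:3]).round(1).tolist())
print(go([.506,.268,.15],down(-.15)))
im=cv2.imread('pics/w1.png')[70:170,380:500];cv2.imwrite('pics/w1c.png',cv2.resize(im,(720,600),interpolation=cv2.INTER_CUBIC))
E
```

```text
0 [ 0.5251331  -0.11742087  0.09869439  1.54545387] 40.870851347428854
[[[-1.4, -1.1], [-1.7, 0.5], [-0.0, -4.0], [-0.4, -1.3], [-0.1, -3.7], [0.7, -1.3], [-0.5, -1.6]], [[0.1, -0.2], [-1.1, -0.9], [1.5, 3.5], [-0.4, 1.7], [-1.2, -1.1], [-1.8, 0.9], [-1.6, 1.4]], [[0.0, 0.9], [6.7, -0.7], [-5.5, 3.2], [-3.2, -0.1], [-0.0, -0.1], [0.6, 2.4], [0.2, -4.0]]]
-74 [[436.2, 95.4], [439.7, 115.1]]
-118 [[465.1, 92.6], [468.3, 111.5]]
1 [ 0.52514004 -0.11759711  0.10035988  1.54164753] 44.89314867022728
[[[-1.3, -1.1], [-1.8, 0.4], [-0.1, -3.9], [-0.4, -1.3], [0.2, -4.3], [1.2, -1.4], [-0.7, -1.5]], [[-0.0, -0.4], [-0.9, -1.0], [1.5, 3.3], [-0.4, 1.5], [-1.2, -1.4], [-2.2, 0.6], [-1.6, 1.2]], [[0.7, 1.1], [5.8, -1.1], [-5.7, 3.7], [-3.2, 0.2], [-0.2, -0.3], [4.0, 3.0], [-0.8, -2.9]]]
-74 [[435.9, 95.4], [439.7, 115.0]]
-118 [[464.8, 92.7], [468.3, 111.5]]
(array([ -38. , -318.3,  250.2]), array([0.0001, 0.0007, 0.0103]))
```

View pics/w1c.png

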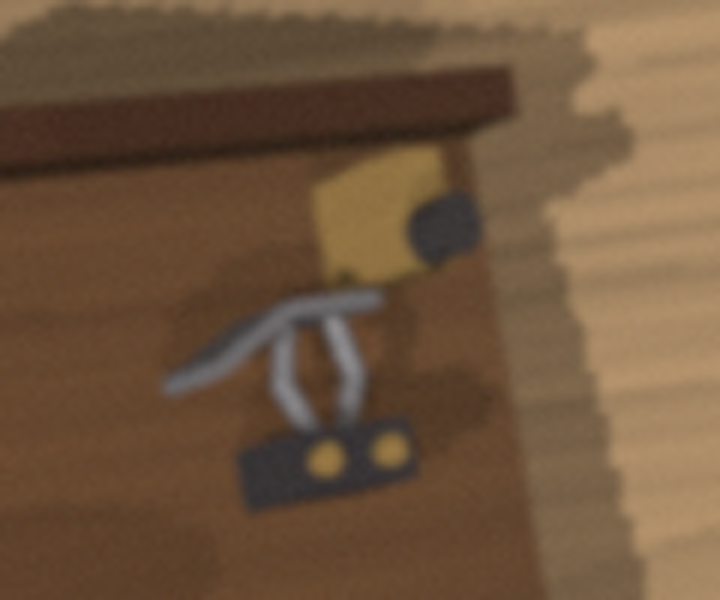

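The crop shows the brass stop's upper face at about u 432–434, v 101–116. The clip's top edge runs from flare tip (408,134) through the bend (428,121) to its end (443,119.5). These make sharper anchors than the network points, so I'll refit with them.

```bash
python3 - <<'E'
from h import *
import pickle
addwrist('w',*pickle.load(open('w1.pkl','rb')))
Pw=np.array([[75,-75,14],[-40,-24.7,18],[-60,-34,18],[-82,-34,18],[190,75,8],[-130,75,8],[-130,-75,14],[-130,-65,14],[-130,-65,0]])/1000
Ow=np.array([[308,95],[408,134],[428.5,121],[443.3,119.5],[230,269],[481,203],[465.5,81.5],[466.2,89.2],[458.3,93.3]])
Pc=np.array([[0,0,0],[75,-65,14],[-60,-34,10],[190,75,8],[-130,75,8],[-130,-75,14]])/1000
ct=np.array([[391,283],[580,283],[571,187]])/2+[130,130]
cs=np.array([[392,157],[253,353],[342,421]])/2.306+[130,140]
O={'top':(Pc,np.vstack([[[380.7,246.2],[358.7,220.6],[397.1,235.3]],ct])),'scene':(Pc,np.vstack([[[282.8,273.5],[314.9,266.3],[280,294.7]],cs])),'w':(Pw,Ow)}
for m in (0,1):
    f=lambda x:np.concatenate([(proj(c,P@rot(x[3],m).T+x[:3])-o).ravel()*(2 if c=='w' else .7) for c,(P,o) in O.items()])
    r=least_squares(f,[.55,-.1,.1,1.57],loss='soft_l1');x=r.x;print(m,x,r.cost);print((f(x)[24:].reshape(-1,2)/2).round(1).tolist(),(f(x)[:24].reshape(2,-1,2)/.7).round(1).tolist())
    for xx in (-74,-90):print(xx,proj('w',np.array([[xx,-58,23.5],[xx,-36,23.5]])/1000@rot(x[3],m).T+x[:3]).round(1).tolist())
E
```

```text
0 [ 0.52388007 -0.11777836  0.09892205  1.54027335] 45.7203781853934
[[4.2, -1.7], [7.2, -3.0], [-0.7, -0.2], [-0.7, -0.6], [0.0, 0.5], [0.4, 2.7], [-0.6, 0.0], [0.0, 0.8], [-0.6, 0.4]] [[[-1.3, -0.6], [-1.4, 0.8], [-0.1, -0.8], [-0.1, -3.6], [0.8, -0.6], [-0.3, -1.0]], [[-0.3, -0.4], [-1.5, -1.0], [-0.9, 1.5], [-1.4, -1.2], [-2.3, 0.5], [-2.2, 1.2]]]
-74 [[437.0, 96.8], [440.3, 116.6]]
-90 [[447.7, 95.8], [451.0, 115.3]]
1 [ 0.52413358 -0.11808368  0.1010375   1.53716979] 53.198092235716835
[[3.7, -2.0], [7.5, -3.4], [-0.6, -0.5], [-0.5, -0.8], [0.0, 0.4], [2.4, 2.9], [-1.0, 0.2], [-0.1, 0.9], [-0.7, 0.8]] [[[-1.1, -0.8], [-1.5, 0.7], [-0.1, -0.9], [0.3, -4.2], [1.3, -0.9], [-0.4, -1.0]], [[-0.4, -0.6], [-1.3, -1.0], [-0.9, 1.3], [-1.3, -1.5], [-2.6, 0.2], [-2.2, 1.0]]]
-74 [[436.8, 96.5], [440.5, 116.1]]
-90 [[447.6, 95.6], [451.2, 114.9]]
```

drive_tool:
  claw: [1, 1, 1, 1, 1, 1, 1, 1, 1, 1, 1, 1]
  slide:
    - [-38, -318, 250]
    - [-38, -318, 250]
    - [-38, -318, 250]
    - [-38, -318, 250]
    - [-38, -318, 250]
    - [-38, -318, 250]
    - [-38, -318, 250]
    - [-38, -318, 250]
    - [-38, -318, 250]
    - [-38, -318, 250]
    - [-38, -318, 250]
    - [-38, -318, 250]
  twist:
    - [0, 0, 0.01]
    - [0, 0, 0.01]
    - [0, 0, 0.01]
    - [0, 0, 0.01]
    - [0, 0, 0.01]
    - [0, 0, 0.01]
    - [0, 0, 0.01]
    - [0, 0, 0.01]
    - [0, 0, 0.01]
    - [0, 0, 0.01]
    - [0, 0, 0.01]
    - [0, 0, 0.01]

```text
t: 3.92
ee_pos: [0.505, 0.2685, 0.149]
tool_rot: [3.14, 0.003, -0.147]
force: [1.1, -0.3, 0.2]
grip_width: 0.999
grasp_force: 0.0
```

```bash
python3 - <<'E'
from h import *
from workcell import *
s=read_state();d=capture('wrist');print(s['t'],s['ee_pos'],s['tool_rot'],s['force'])
cv2.imwrite('pics/w2.png',d['img']);addwrist('w',s,d)
l=place_of('wrist','organiser_mid')
for x in l:print(x,onz('w',x['centre'],.0125))
g=cv2.cvtColor(d['img'],cv2.COLOR_BGR2HSV);m=((g[...,1]<40)&(g[...,2]>140)).astype('uint8')
n,lab,st,c=cv2.connectedComponentsWithStats(m)
for i in range(1,n):
    if st[i,4]>1500:
        q=cv2.boxPoints(cv2.minAreaRect(np.argwhere(lab==i)[:,::-1].astype('float32')));print(st[i],[onz('w',u,.025)[:2].round(4).tolist() for u in q])
E
```

```text
3.9167 [0.50502598 0.26851494 0.1490424 ] [ 3.13977621e+00  2.87831299e-03 -1.46588273e-01] [ 1.07048511 -0.29218542  0.19375093]
{'centre': [320.4, 224.6], 'conf': 0.83} [0.5054003  0.26927835 0.0125    ]
{'centre': [466.3, 32.5], 'conf': 0.66} [0.62133298 0.15462204 0.0125    ]
```

View pics/w2.png

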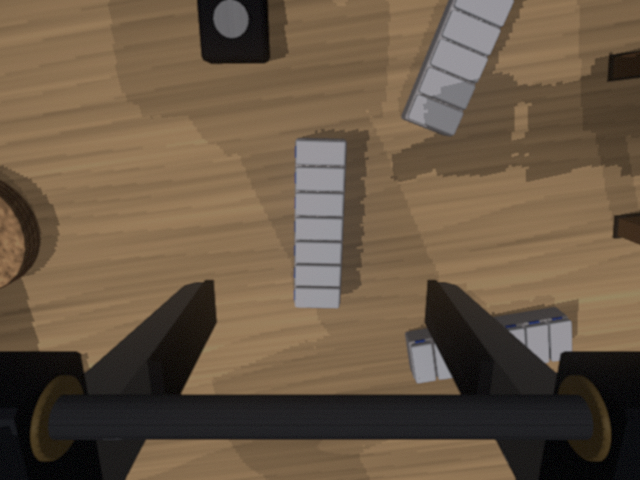

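The target organiser at (320,224) is centred between the fingers and aligned with them. I'll go down and grip it.

drive_tool:
  claw: [1, 1, 1, 1, 1, 1, 0.3, 0.3, 0.3, 0.3, 0.3, 0.3, 0.3]
  slide:
    - [0, -1, 40]
    - [0, -1, 80]
    - [0, -1, 115]
    - [0, -1, 132]
    - [0, -1, 142]
    - [0, -1, 144]
    - [0, -1, 144]
    - [0, -1, 144]
    - [0, -1, 144]
    - [0, -1, 144]
    - [0, -1, 144]
    - [0, -1, 144]
    - [0, -1, 144]
  twist:
    - [0, 0, 0]
    - [0, 0, 0]
    - [0, 0, 0]
    - [0, 0, 0]
    - [0, 0, 0]
    - [0, 0, 0]
    - [0, 0, 0]
    - [0, 0, 0]
    - [0, 0, 0]
    - [0, 0, 0]
    - [0, 0, 0]
    - [0, 0, 0]
    - [0, 0, 0]

```text
t: 5.1
ee_pos: [0.5062, 0.2702, 0.0069]
tool_rot: [-3.141, -0.0, -0.147]
force: [-0.1, -0.2, 0.2]
grip_width: 0.518
grasp_force: 0.0
```

```bash
python3 - <<'E'
from h import *
x=[.5239,-.1178,.0989,1.5403];Rd=rot(x[3],0);Rt=Rd@np.diag([1,-1,-1]);o=np.array(x[:3])
print(Rd)
def dp(*p):return o+Rd@(np.array(p)/1000)
print(go([.505,.268,.30],down(-.147)))
print('hover',dp(112,-45,70),go(dp(112,-45,70),Rt),go(dp(112,-45,150),Rt))
E
```

```text
[[ 0.02692248 -0.98066903  0.19381289]
 [ 0.88253704 -0.06773796 -0.46533852]
 [ 0.46947156  0.18357513  0.86365307]]
(array([  -0.8,    2.3, -293.1]), array([-0.0002, -0.0004, -0.0001]))
hover [ 0.58461233 -0.04848134  0.20367565] (array([ 124.3,  303.7, -196.8]), array([ 0.568 ,  0.1928, -1.6945])) (array([ 145.1,  338.3, -265.9]), array([ 0.568 ,  0.1928, -1.6945]))
```

drive_tool:
  claw: [0.3, 0.3, 0.3, 0.3, 0.3, 0.3, 0.3]
  slide:
    - [0, 0, 0]
    - [0, 0, 0]
    - [0, 0, 0]
    - [0, 0, 0]
    - [0, 0, 0]
    - [0, 0, -15]
    - [0, 0, -50]
  twist:
    - [0, 0, 0]
    - [0, 0, 0]
    - [0, 0, 0]
    - [0, 0, 0]
    - [0, 0, 0]
    - [0, 0, 0]
    - [0, 0, 0]

```text
t: 5.68
ee_pos: [0.5016, 0.2687, 0.052]
tool_rot: [3.137, 0.01, -0.147]
force: [0.1, 0.0, -1.4]
grip_width: 0.389
grasp_force: 29.9
```

```bash
cat >>h.py <<'E'
X=[.5239,-.1178,.0989,1.5403];Rd=rot(X[3],0);Rt=Rd@np.diag([1,-1,-1]);o=np.array(X[:3])
def dp(*p):return o+Rd@(np.array(p)/1000)
E
python3 - <<'E'
from h import *
from workcell import *
s=read_state();print(s['grip_width'],s['grasp_force'],s['ee_pos'],s['force'])
print(go([.505,.268,.30],down(-.147)),go(dp(112,-45,150),Rt))
E
```

```text
0.3893403944754919 29.887704849243164 [0.50158419 0.26870791 0.05196209] [ 0.06166367  0.03255229 -1.37369944]
(array([   1. ,    1.3, -248.1]), array([ 0.0045,  0.0101, -0.0004])) (array([ 147.3,  337.1, -220.8]), array([ 0.5627,  0.2044, -1.698 ]))
```

drive_tool:
  claw: [0.3, 0.3, 0.3, 0.3, 0.3, 0.3, 0.3, 0.3, 0.3, 0.3, 0.3, 0.3, 0.3, 0.3, 0.3, 0.3, 0.3, 0.3, 0.3, 0.3]
  slide:
    - [0, 0, -40]
    - [0, 0, -80]
    - [0, 0, -120]
    - [0, 0, -160]
    - [0, 20, -195]
    - [147, 337, -220]
    - [147, 337, -220]
    - [147, 337, -220]
    - [147, 337, -220]
    - [147, 337, -220]
    - [147, 337, -220]
    - [147, 337, -220]
    - [147, 337, -220]
    - [147, 337, -220]
    - [147, 337, -220]
    - [147, 337, -220]
    - [147, 337, -220]
    - [147, 337, -220]
    - [147, 337, -220]
    - [147, 337, -220]
  twist:
    - [0, 0, 0]
    - [0, 0, 0]
    - [0, 0, 0]
    - [0.04, 0.013, -0.11]
    - [0.08, 0.026, -0.22]
    - [0.566, 0.2, -1.698]
    - [0.566, 0.2, -1.698]
    - [0.566, 0.2, -1.698]
    - [0.566, 0.2, -1.698]
    - [0.566, 0.2, -1.698]
    - [0.566, 0.2, -1.698]
    - [0.566, 0.2, -1.698]
    - [0.566, 0.2, -1.698]
    - [0.566, 0.2, -1.698]
    - [0.566, 0.2, -1.698]
    - [0.566, 0.2, -1.698]
    - [0.566, 0.2, -1.698]
    - [0.566, 0.2, -1.698]
    - [0.566, 0.2, -1.698]
    - [0.566, 0.2, -1.698]

```text
t: 7.35
ee_pos: [0.6022, -0.0852, 0.275]
tool_rot: [-2.937, -0.493, 1.545]
force: [0.1, 0.3, -1.3]
grip_width: 0.388
grasp_force: 29.9
```

```bash
python3 - <<'E'
from h import *
from workcell import *
import pickle
s=read_state();d=capture('wrist');print(s['t'],s['q'],s['ee_pos'],s['tool_rot'],s['force']);pickle.dump((s,d),open('w3.pkl','wb'))
print(go(dp(112,-45,150),Rt))
cv2.imwrite('pics/w3.png',d['img']);addwrist('w',s,d)
for n,p in dict(fence=(75,-65,14),clip=(-60,-34,10),flare=(-40,-24.7,18),stop=(-74,-58,23.5),c=(-130,-75,14),c2=(-130,75,8),c3=(190,75,8),c4=(184,-69,0)).items():print(n,proj('w',dp(*p)).round(0))
for n in ['fence_end','stop_zone','clip_tip']:
    print(n,[(x['centre'],round(x['conf'],2)) for x in place_of('wrist',n)])
E
```

```text
7.35 [-0.51263392  0.48596223  1.15934862  0.3396127   1.90813345 -0.49280277] [ 0.60223561 -0.08517996  0.27498133] [-2.93709849 -0.49284565  1.54525429] [ 0.13223648  0.31768617 -1.32053033]
(array([-2. , -1.6,  2.4]), array([ 0.0038, -0.0024,  0.0025]))
fence [[342. 274.]]
clip [[303. 418.]]
flare [[291. 404.]]
stop [[331. 443.]]
c [[348. 486.]]
c2 [[185. 480.]]
c3 [[149. 119.]]
c4 [[349. 129.]]
fence_end []
stop_zone [([319.6, 454.3], 0.8), ([264.5, 349.2], 0.38)]
clip_tip []
```

View pics/w3.png

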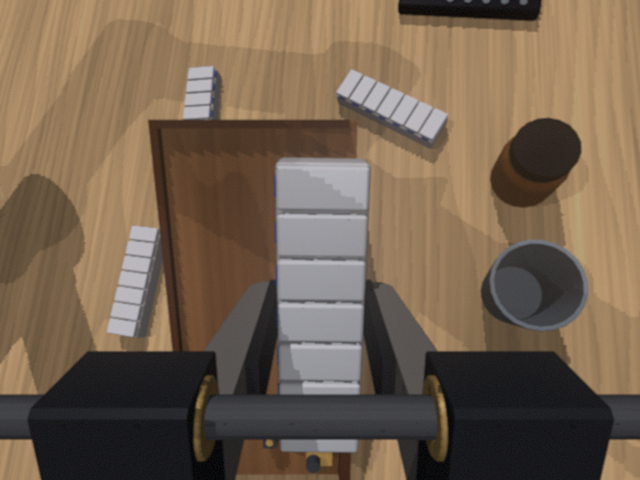

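The tray model matches this view: the rim corner predicted at (149,119) appears at (150,121). The organiser sits centred over the low side, with the jar and cup well clear. I'll lower it now.

```bash
python3 - <<'E'
from h import *
print(go(dp(112,-42,150),Rt),go(dp(112,-42,16),Rt))
E
```

```text
(array([-2.8, -4.2,  3.3]), array([ 0.0051, -0.0016,  0.0034])) (array([ -3.1,  -4.9, 137.3]), array([ 0.0051, -0.0016,  0.0034]))
```

drive_tool:
  claw: [0.3, 0.3, 0.3, 0.3, 0.3, 0.3, 0.3, 0.3, 0.3]
  slide:
    - [-3, -5, 35]
    - [-3, -5, 70]
    - [-3, -5, 100]
    - [-3, -5, 118]
    - [-3, -5, 126]
    - [-3, -5, 131]
    - [-3, -5, 135]
    - [-3, -5, 137]
    - [-3, -5, 137]
  twist:
    - [0.004, 0, 0.003]
    - [0.004, 0, 0.003]
    - [0.004, 0, 0.003]
    - [0.004, 0, 0.003]
    - [0.004, 0, 0.003]
    - [0.004, 0, 0.003]
    - [0.004, 0, 0.003]
    - [0.004, 0, 0.003]
    - [0.004, 0, 0.003]

```text
t: 8.3
ee_pos: [0.5718, -0.0243, 0.1586]
tool_rot: [-2.935, -0.49, 1.542]
force: [-0.0, 0.7, -1.0]
grip_width: 0.388
grasp_force: 29.9
```

```bash
cat >>h.py <<'E'
def st():
    from workcell import read_state
    s=read_state();T=R.from_euler('xyz',s['tool_rot']).as_matrix()
    print('t',s['t'],'deck pos',(Rd.T@(s['ee_pos']-o)*1000).round(1),'deck F',(Rd.T@s['force']).round(2),'rot err',R.from_matrix(Rt.T@T).as_rotvec().round(4),s['grip_width'],s['grasp_force'])
E
python3 - <<'E'
from h import *
from workcell import *
st();d=capture('scene');cv2.imwrite('pics/s4.png',cv2.resize(d['img'][180:330,230:380],(600,600),interpolation=cv2.INTER_CUBIC))
E
```

```text
t 8.3 deck pos [111.8 -42.4  17.3] deck F [ 0.12 -0.21 -1.19] rot err [-0.0022  0.0011 -0.0019] 0.3878774284687454 29.88779515028
```

View pics/s4.png

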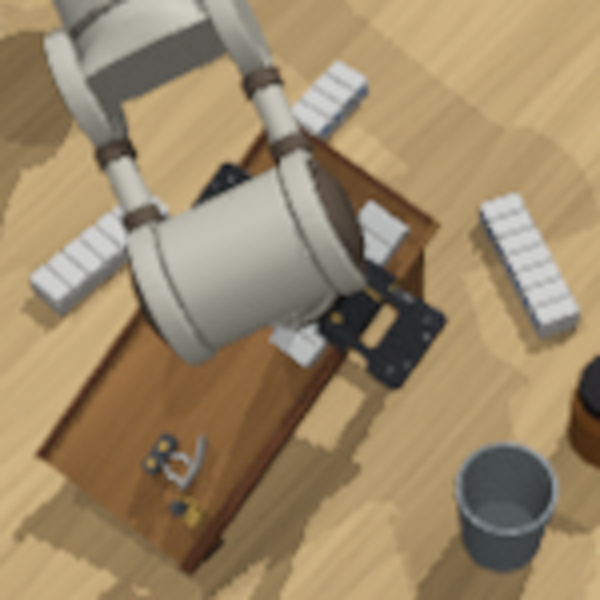

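The organiser is over the tray's upper low-side corner, just inside the fence. I'll go on down slowly until it touches.

drive_tool:
  claw: [0.3, 0.3, 0.3, 0.3, 0.3, 0.3, 0.3]
  slide:
    - [0, 0, 1.5]
    - [0, 0, 3]
    - [0, 0, 4.5]
    - [0, 0, 6]
    - [0, 0, 7]
    - [0, 0, 8]
    - [0, 0, 8]
  twist:
    - [0, 0, 0]
    - [0, 0, 0]
    - [0, 0, 0]
    - [0, 0, 0]
    - [0, 0, 0]
    - [0, 0, 0]
    - [0, 0, 0]

```text
t: 8.93
ee_pos: [0.5696, -0.02, 0.1507]
tool_rot: [-2.933, -0.491, 1.542]
force: [-0.3, 0.9, -1.2]
grip_width: 0.392
grasp_force: 29.9
```

```bash
python3 -c "
from h import *
st()"
```

```text
t 8.9333 deck pos [111.9 -41.9   8.1] deck F [ 0.27  0.04 -1.5 ] rot err [-0.0004  0.002  -0.0017] 0.39169249358460234 29.88780051469803
```

drive_tool:
  claw: [0.3, 0.3, 0.3, 0.3]
  slide:
    - [0, 0, 0.7]
    - [0, 0, 1.4]
    - [0, 0, 2]
    - [0, 0, 2]
  twist:
    - [0, 0, 0]
    - [0, 0, 0]
    - [0, 0, 0]
    - [0, 0, 0]

```text
t: 9.27
ee_pos: [0.5697, -0.0199, 0.1505]
tool_rot: [-2.935, -0.49, 1.543]
force: [-0.2, -2.7, 4.7]
grip_width: 0.393
grasp_force: 29.9
```

```bash
python3 -c "
from h import *
st()"
```

```text
t 9.2667 deck pos [111.9 -42.1   7.9] deck F [-0.2   1.19  5.24] rot err [-0.0017  0.0008 -0.0022] 0.3925079180817095 29.895803332328796
```

drive_tool:
  claw: [0.8, 0.8, 0.8, 0.8, 0.8, 0.8, 0.8, 0.8, 0.8, 0.8, 0.8, 0.8]
  slide:
    - [0, 0, -1]
    - [0, 0, -1]
    - [0, 0, -1]
    - [0, 0, -1]
    - [0, 0, -1]
    - [0, 0, -1]
    - [0, 0, -1]
    - [0, 0, -20]
    - [0, 0, -50]
    - [0, 0, -80]
    - [0, 0, -80]
    - [0, 0, -80]
  twist:
    - [0, 0, 0]
    - [0, 0, 0]
    - [0, 0, 0]
    - [0, 0, 0]
    - [0, 0, 0]
    - [0, 0, 0]
    - [0, 0, 0]
    - [0, 0, 0]
    - [0, 0, 0]
    - [0, 0, 0]
    - [0, 0, 0]
    - [0, 0, 0]

```text
t: 10.27
ee_pos: [0.5858, -0.0575, 0.2196]
tool_rot: [-2.937, -0.489, 1.543]
force: [-1.1, 0.7, 0.1]
grip_width: 0.803
grasp_force: 0.0
```

```bash
python3 - <<'E'
from h import *
from workcell import *
import pickle
st();s=read_state();d=capture('wrist');pickle.dump((s,d),open('w5.pkl','wb'));addwrist('w',s,d)
print(go(dp(112,-42,150),Rt))
cv2.imwrite('pics/w5.png',d['img'])
for c in ('top','scene','wrist'):
    if c!='wrist':capture(c)
    print(c,[([round(v) for v in x['centre']],round(x['conf'],2)) for x in place_of(c,'organiser_mid')],proj(c[0] if c=='wrist' else c,dp(10,-47,12.5)))
E
```

```text
t 10.2667 deck pos [111.6 -42.6  88.2] deck F [ 0.63  1.03 -0.5 ] rot err [-0.0041  0.0001 -0.0023] 0.8027264814133883 0.0
(array([  0.5,   0.1, -63.8]), array([ 0.0011, -0.0018,  0.0016]))
top [([290, 294], 0.9), ([291, 226], 0.87), ([376, 230], 0.42), ([353, 180], 0.28)] [[376.8962592  228.78715282]]
scene [([182, 337], 0.74), ([361, 247], 0.71), ([296, 280], 0.7), ([308, 209], 0.61), ([254, 240], 0.49)] [[295.9774828  279.66347989]]
wrist [([407, 100], 0.81), ([326, 394], 0.69), ([113, 305], 0.62), ([188, 112], 0.58), ([556, 185], 0.16)] [[324.19990217 393.93936351]]
```

View pics/w5.png

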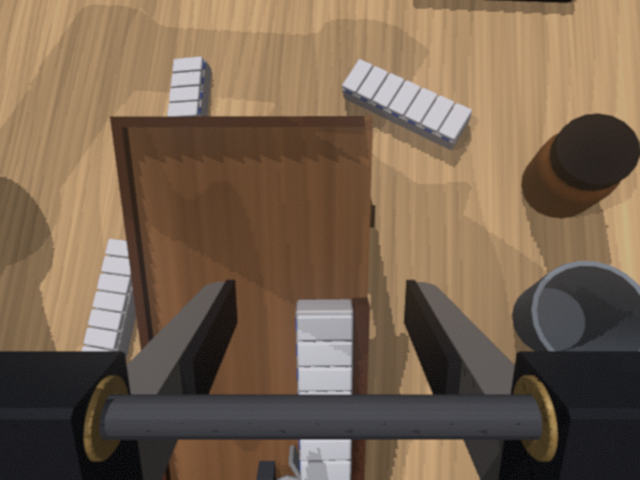

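The organiser slid down by itself and rests flush on the fence with its centre at about deck x 10. Its upper end shows at (325,300), level with the fence end. Next I'll close the fingers and go down behind that upper end.

```bash
python3 - <<'E'
from h import *
print(go(dp(102,-43,45),Rt),go(dp(102,-43,7),Rt))
E
```

```text
(array([-10. ,   1.6,  39.7]), array([-0.0016, -0.0032,  0.0014])) (array([-10.1,   1.7,  77.7]), array([-0.0016, -0.0032,  0.0014]))
```

drive_tool:
  claw: [0, 0, 0, 0, 0, 0, 0, 0, 0, 0, 0, 0, 0, 0]
  slide:
    - [-10, 1, 0]
    - [-10, 1, 0]
    - [-10, 1, 0]
    - [-10, 1, 0]
    - [-10, 1, 0]
    - [-10, 1, 0]
    - [-10, 1, 15]
    - [-10, 1, 30]
    - [-10, 1, 45]
    - [-10, 1, 58]
    - [-10, 1, 68]
    - [-10, 1, 74]
    - [-10, 1, 77]
    - [-10, 1, 77]
  twist:
    - [0, 0, 0]
    - [0, 0, 0]
    - [0, 0, 0]
    - [0, 0, 0]
    - [0, 0, 0]
    - [0, 0, 0]
    - [0, 0, 0]
    - [0, 0, 0]
    - [0, 0, 0]
    - [0, 0, 0]
    - [0, 0, 0]
    - [0, 0, 0]
    - [0, 0, 0]
    - [0, 0, 0]

```text
t: 11.73
ee_pos: [0.5704, -0.029, 0.1466]
tool_rot: [-2.933, -0.491, 1.542]
force: [-0.3, 0.5, 0.1]
grip_width: 0.005
grasp_force: 0.0
```

```bash
python3 -c "
from h import *
st()
from workcell import *
print(read_state()['force'])"
```

```text
t 11.7333 deck pos [102.  -42.8   8.8] deck F [ 0.5   0.31 -0.17] rot err [-0.      0.0022 -0.0018] 0.0047550678376195666 0.0
[-0.3262765   0.49405637  0.14708385]
```

drive_tool:
  claw: [0, 0, 0, 0, 0, 0, 0, 0, 0, 0, 0, 0, 0, 0, 0]
  slide:
    - [-2, 0, 0]
    - [-4, 0, 0]
    - [-6, 0, 0]
    - [-7, 0, 0]
    - [-8, 0, 0]
    - [-9, 0, 0]
    - [-10, 0, 0]
    - [-11, 0, 0]
    - [-12, 0, 0]
    - [-13, 0, 0]
    - [-14, 0, 0]
    - [-15, 0, 0]
    - [-16, 0, 0]
    - [-17, 0, 0]
    - [-18, 0, 0]
  twist:
    - [0, 0, 0]
    - [0, 0, 0]
    - [0, 0, 0]
    - [0, 0, 0]
    - [0, 0, 0]
    - [0, 0, 0]
    - [0, 0, 0]
    - [0, 0, 0]
    - [0, 0, 0]
    - [0, 0, 0]
    - [0, 0, 0]
    - [0, 0, 0]
    - [0, 0, 0]
    - [0, 0, 0]
    - [0, 0, 0]

```text
t: 12.98
ee_pos: [0.5701, -0.0449, 0.1385]
tool_rot: [-2.933, -0.492, 1.542]
force: [-0.3, 3.1, 2.1]
grip_width: 0.001
grasp_force: 1.7
```

```bash
python3 -c "
from h import *
st()"
```

```text
t 12.9833 deck pos [ 84.2 -43.    9.2] deck F [3.71 0.5  0.36] rot err [-0.0005  0.003  -0.0019] 0.0007466408329554837 1.7397669330239296
```

drive_tool:
  claw: [0, 0, 0, 0, 0, 0, 0, 0, 0, 0, 0, 0]
  slide:
    - [-0.8, 0, 0]
    - [-1.6, 0, 0]
    - [-2.4, 0, 0]
    - [-3.2, 0, 0]
    - [-4, 0, 0]
    - [-4.8, 0, 0]
    - [-5.6, 0, 0]
    - [-6.4, 0, 0]
    - [-7.2, 0, 0]
    - [-8, 0, 0]
    - [-8.8, 0, 0]
    - [-9.6, 0, 0]
  twist:
    - [0, 0, 0]
    - [0, 0, 0]
    - [0, 0, 0]
    - [0, 0, 0]
    - [0, 0, 0]
    - [0, 0, 0]
    - [0, 0, 0]
    - [0, 0, 0]
    - [0, 0, 0]
    - [0, 0, 0]
    - [0, 0, 0]
    - [0, 0, 0]

```text
t: 13.98
ee_pos: [0.57, -0.053, 0.1342]
tool_rot: [-2.934, -0.492, 1.542]
force: [-0.0, 1.2, 1.4]
grip_width: 0.004
grasp_force: 1.2
```

```bash
python3 -c "
from h import *
st()"
```

```text
t 13.9833 deck pos [ 75.  -43.1   9.3] deck F [1.7  0.19 0.69] rot err [-0.0006  0.003  -0.0025] 0.003649941789846193 1.159457042813301
```

drive_tool:
  claw: [0, 0, 0, 0, 0, 0, 0, 0]
  slide:
    - [-0.8, 0, 0]
    - [-1.6, 0, 0]
    - [-2.4, 0, 0]
    - [-3.2, 0, 0]
    - [-4, 0, 0]
    - [-4.8, 0, 0]
    - [-5.6, 0, 0]
    - [-6.4, 0, 0]
  twist:
    - [0, 0, 0]
    - [0, 0, 0]
    - [0, 0, 0]
    - [0, 0, 0]
    - [0, 0, 0]
    - [0, 0, 0]
    - [0, 0, 0]
    - [0, 0, 0]

```text
t: 14.65
ee_pos: [0.5697, -0.0594, 0.1308]
tool_rot: [-2.934, -0.491, 1.542]
force: [0.4, 3.6, 1.5]
grip_width: 0.002
grasp_force: 1.9
```

drive_tool:
  claw: [0, 0, 0, 0]
  slide:
    - [-0.8, 0, 0]
    - [-1.6, 0, 0]
    - [-2.4, 0, 0]
    - [-3.2, 0, 0]
  twist:
    - [0, 0, 0]
    - [0, 0, 0]
    - [0, 0, 0]
    - [0, 0, 0]

```text
t: 14.98
ee_pos: [0.5696, -0.0621, 0.1293]
tool_rot: [-2.934, -0.491, 1.542]
force: [0.4, 3.5, 2.6]
grip_width: 0.005
grasp_force: 1.9
```

```bash
python3 -c "
from h import *
st()"
```

```text
t 14.9833 deck pos [ 64.6 -43.1   9.2] deck F [ 4.35 -0.18  0.67] rot err [-0.0007  0.0019 -0.0019] 0.005369300349571939 1.8699532561004162
```

drive_tool:
  claw: [0, 0, 0]
  slide:
    - [-0.8, 0, 0]
    - [-1.6, 0, 0]
    - [-2.4, 0, 0]
  twist:
    - [0, 0, 0]
    - [0, 0, 0]
    - [0, 0, 0]

```text
t: 15.23
ee_pos: [0.5696, -0.0643, 0.1281]
tool_rot: [-2.934, -0.491, 1.542]
force: [0.9, 2.5, 2.7]
grip_width: 0.009
grasp_force: 1.9
```

drive_tool:
  claw: [0, 0, 0]
  slide:
    - [-0.8, 0, 0]
    - [-1.6, 0, 0]
    - [-2.4, 0, 0]
  twist:
    - [0, 0, 0]
    - [0, 0, 0]
    - [0, 0, 0]

```text
t: 15.48
ee_pos: [0.5696, -0.0664, 0.127]
tool_rot: [-2.934, -0.491, 1.542]
force: [0.5, 3.8, 2.5]
grip_width: 0.005
grasp_force: 1.9
```

drive_tool:
  claw: [0, 0, 0]
  slide:
    - [-0.8, 0, 0]
    - [-1.6, 0, 0]
    - [-2.4, 0, 0]
  twist:
    - [0, 0, 0]
    - [0, 0, 0]
    - [0, 0, 0]

```text
t: 15.73
ee_pos: [0.5695, -0.0685, 0.1259]
tool_rot: [-2.934, -0.491, 1.542]
force: [0.9, 3.3, 2.5]
grip_width: 0.005
grasp_force: 1.9
```

drive_tool:
  claw: [0, 0, 0]
  slide:
    - [-0.8, 0, 0]
    - [-1.6, 0, 0]
    - [-2.4, 0, 0]
  twist:
    - [0, 0, 0]
    - [0, 0, 0]
    - [0, 0, 0]

```text
t: 15.98
ee_pos: [0.5694, -0.0706, 0.1248]
tool_rot: [-2.934, -0.491, 1.542]
force: [1.4, 2.9, 2.9]
grip_width: 0.01
grasp_force: 1.9
```

drive_tool:
  claw: [0, 0, 0]
  slide:
    - [-0.8, 0, 0]
    - [-1.6, 0, 0]
    - [-2.4, 0, 0]
  twist:
    - [0, 0, 0]
    - [0, 0, 0]
    - [0, 0, 0]

```text
t: 16.23
ee_pos: [0.5694, -0.0727, 0.1237]
tool_rot: [-2.934, -0.491, 1.542]
force: [1.3, 2.9, 2.8]
grip_width: 0.005
grasp_force: 1.9
```

drive_tool:
  claw: [0, 0, 0]
  slide:
    - [-0.8, 0, 0]
    - [-1.6, 0, 0]
    - [-2.4, 0, 0]
  twist:
    - [0, 0, 0]
    - [0, 0, 0]
    - [0, 0, 0]

```text
t: 16.48
ee_pos: [0.5693, -0.0748, 0.1226]
tool_rot: [-2.934, -0.491, 1.542]
force: [1.3, 4.8, 3.7]
grip_width: 0.006
grasp_force: 3.4
```

drive_tool:
  claw: [0, 0]
  slide:
    - [-0.8, 0, 0]
    - [-1.6, 0, 0]
  twist:
    - [0, 0, 0]
    - [0, 0, 0]

```text
t: 16.65
ee_pos: [0.5693, -0.0749, 0.1225]
tool_rot: [-2.933, -0.494, 1.542]
force: [1.0, 9.0, 7.5]
grip_width: 0.003
grasp_force: 5.5
```

```bash
python3 -c "
from h import *
st()"
```

```text
t 16.65 deck pos [ 50.2 -43.1   9.2] deck F [11.55 -0.22  2.51] rot err [-0.0005  0.0051 -0.0027] 0.0025074031387790478 5.5118608474731445
```

The tool stopped moving at 11.5 N, so the organiser is against the stop. I'll hold briefly, back off and look.

drive_tool:
  claw: [0, 0, 0, 0, 0, 0, 0, 0, 0, 0, 0]
  slide:
    - [0, 0, 0]
    - [0, 0, 0]
    - [1, 0, 0]
    - [4, 0, 0]
    - [12, 0, 0]
    - [20, 0, 0]
    - [25, 0, -20]
    - [25, 0, -60]
    - [25, 0, -100]
    - [25, 0, -120]
    - [25, 0, -120]
  twist:
    - [0, 0, 0]
    - [0, 0, 0]
    - [0, 0, 0]
    - [0, 0, 0]
    - [0, 0, 0]
    - [0, 0, 0]
    - [0, 0, 0]
    - [0, 0, 0]
    - [0, 0, 0]
    - [0, 0, 0]
    - [0, 0, 0]

```text
t: 17.57
ee_pos: [0.5954, -0.1129, 0.242]
tool_rot: [-2.943, -0.485, 1.545]
force: [0.7, 0.5, 0.2]
grip_width: 0.004
grasp_force: 0.0
```

```bash
python3 - <<'E'
from h import *
from workcell import *
st();s=read_state();d=capture('wrist');addwrist('w',s,d);e=capture('scene');f=capture('top')
for c in ('wrist','scene','top'):print(c,[([round(v) for v in x['centre']],round(x['conf'],2)) for x in place_of(c,'organiser_mid')],proj(c[0] if c=='wrist' else c,dp(-23,-47,12.5)).round(1))
w=cv2.resize(d['img'],(480,360));a=cv2.resize(e['img'][225:345,235:355],(400,400),interpolation=cv2.INTER_CUBIC);b=cv2.resize(f['img'][190:290,320:440],(400,333),interpolation=cv2.INTER_CUBIC)
im=np.zeros((400,800,3),'uint8');im[:,:400]=a;im[:333,400:]=b;cv2.imwrite('pics/f6.png',im);cv2.imwrite('pics/w6.png',d['img'])
E
```

```text
t 17.5667 deck pos [ 73.5 -44.1 135.1] deck F [ 0.55 -0.7   0.05] rot err [-0.0085 -0.004  -0.0031] 0.0036668489363604084 0.0
wrist [([397, 66], 0.96), ([127, 256], 0.96), ([321, 348], 0.58)] [[320.8 349.5]]
scene [([362, 248], 0.62), ([291, 289], 0.59), ([309, 210], 0.54), ([256, 241], 0.45)] [[289.6 288.7]]
top [([286, 222], 0.94), ([386, 228], 0.77), ([289, 294], 0.6), ([361, 313], 0.59), ([314, 175], 0.38), ([421, 183], 0.18)] [[386.4 229.4]]
```

View pics/f6.png

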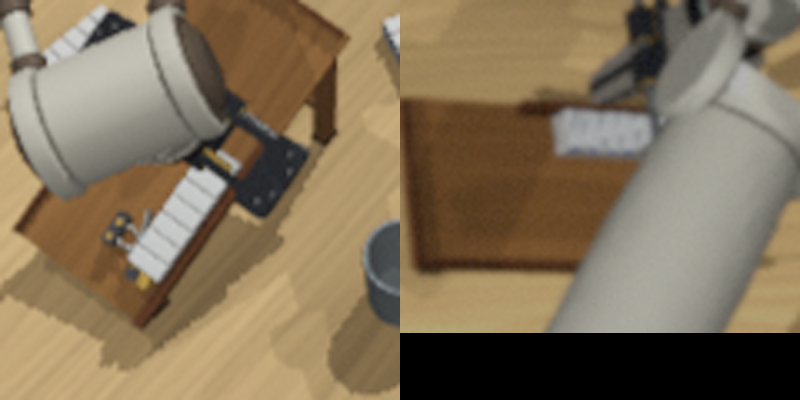

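The scene view shows the organiser's lower end on the brass stop at about (145,278), with its side along the fence. I'll check how flush it is in the wrist view.

View pics/w6.png

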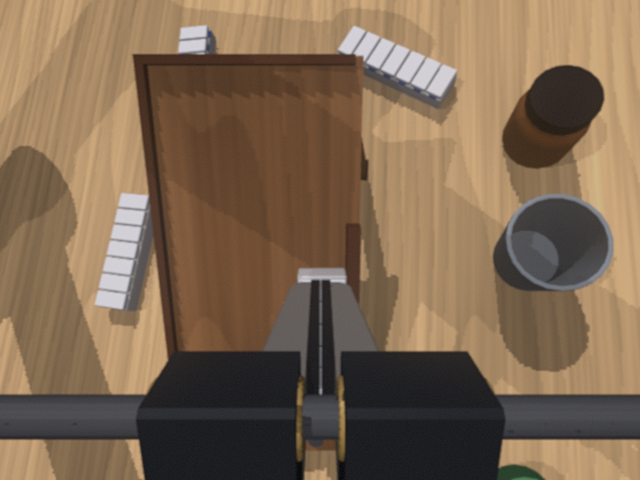

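The upper end lies tight to the fence at (346,272), and the clip holds the lower end against it. The robot is clear of everything, so I'll hand in.

```bash
python3 -c "
from workcell import *
print(hand_in())"
```

```text
the job is handed in; nothing more can be done
None
```

The organiser slid down to the clip by itself, was pressed past it with about 11.5 N until it met the brass stop, lies flush along the fence with nothing else touched, and the job is handed in (about 17.7 s on the robot's clock; no verdict came back).

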